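# Put the doming punches back in their tray

### The arm

A 6-joint arm with a two-finger parallel gripper is mounted at the origin on the work surface. World frame = base frame: x ahead of the robot, y to its left, z up, the work surface at z = 0. Lengths are in m, angles in rad, forces in N, time in s.
With the tool pointing down it reaches from about 0.4 to 0.825 m from the base axis. Payload 7 kg.
Tool frame: the origin (TCP) lies on the centre line of the jaws, within the pads' length; the fingertips stand 22 mm ahead of it and the grasp point (between the pads) lies 3 mm ahead of it; z points along the fingers, y is the direction in which the jaws open and shut (so a half turn about z gives the same grasp; the last joint's range is limited). The gripper opens to 88 mm and grips with 3 to 60 N. Pads are 19 mm wide; open, the fingers measure 130 mm over their backs; the gripper's body (78 mm by 193 mm) begins 47 mm behind the grasp point.
Start: joints at [1.524, 0.359, 0.012, 0, -1.224, -0.288], TCP at [0.222, 0.637, 0.249] pointing down, gripper open.
Joint ranges: [-3.07, 3.07], [-1.43, 2.12], [-1.02, 1.25], [-3.03, 1.67], [-3.05, -0], [-3.03, 3.03]. Speed limits (rad/s): [2.39, 2.39, 3.01, 3.14, 3.14, 3.14].

### API

Orientations are given as [roll, pitch, yaw] about the fixed x, y, z axes, in that order (R = Rz(yaw) Ry(pitch) Rx(roll)).
In Python, from station import arm gives the robot as it stands. The module is installed in compiled form; this text tells all that it offers.
- The arm moves only by the tool arm_command, never from a script. Its argument "motion" is a list of rows, each a list of 3 entries, a list of its own where there are three numbers: the shift along the tool's x, y, z in mm, then the turn, a rotation vector about the tool's x, y, z in degrees, then the opening, from 0 (shut) to 1 (fully open). In form: [[[tx, ty, tz], [wx, wy, wz], grip], ...]. A call has 1 to 20 rows; each row shifts and turns the commanded pose from where the row before left it, along the tool's axes as they then stand; what a row does not reach is not made up. A row lasts 1/12 s, in which the tool goes at most 41.7 mm and 7.16 degrees, less where a joint would pass 70% of its speed; a pose out of reach is approached as far as the arm can. A call is refused whole if a number of a shift passes 41.7 or a number of a turn 7.16, either way. A call with a gripper value outside its range is refused whole. The fingers move at their own pace and stop on an object; "newtons" is the grip in N (left out, the last holds). Time passes only in rows, so rows that do not move let the fingers close. It gives the time, the measured TCP pose, the force and the opening at its end, in the units of the state.
- arm.get_state(): the state, without advancing time (a new reading comes with each control period).
- arm.grab_frame(name): name is "scene" or "top"; returns the picture (384x512x3 uint8, red, green, blue); there is no depth.
- arm.camera_info(name): a dict with "fov_y" (degrees; the focal length in pixels is half the picture's height over the tangent of half this angle, whatever the lens; pixels are square), "cx", "cy" (the principal point, pixels), "view" (4x4, takes a point from world to camera coordinates). Camera axes: x right, y down, z forward; pixel columns grow to the right and rows downward; lengths in m; the calibration is good to about 2 mm. A picture is of the moment at which its call begins. camera_info takes no time and is no camera call.
- arm.job_done(): hands the job in, once; it reports no verdict.
The state is a dict: "t": time; "q": joint angles; "qd": joint speeds; "joint_efforts": joint torques, N m; "eef_pos": TCP position; "ee_rot": TCP orientation; "force": force on the tool from outside, world axes, zero at the start; "moment": the same for the moment, N m; "width": finger opening in m.
Only numpy, scipy, OpenCV 4.12 (cv2) and the standard library are available. Lean on these libraries where they do the work, as an engineer would, in place of code of your own. Each camera call takes 0.05 s, during which the arm holds its last target. There are 200 camera calls.

### The job

Put the three ball-topped doming punches away in the wooden tray, each standing upright, ball up, on the floor of the cup of its own size: small in the small cup, medium in the medium one, large in the large one. Do not knock any over, and leave the two look-alike punches with hollow ends, the oil bottle and the eye loupe standing where they are.

Things in the scene. Friction and masses are not known exactly. Their poses are not given: they have to be found in the camera images.
- dome_small_center (a point): small doming punch: steel, standing upright on its flat foot on the black bench mat (2 mm thick, fixed), 72 mm tall, with a ball-shaped (rounded) top. Straight round shank 20 mm in diameter from the foot up to 46 mm, a slightly narrower neck, then a solid ball of 20 mm diameter at the top. The point is on its axis half-way up, 36 mm above the foot; z points up its axis.
- dome_medium_center (a point): medium doming punch: steel, standing upright on its flat foot on the black bench mat (2 mm thick, fixed), 86 mm tall, with a ball-shaped (rounded) top. Straight round shank 30 mm in diameter from the foot up to 50 mm, a slightly narrower neck, then a solid ball of 30 mm diameter at the top. The point is on its axis half-way up, 43 mm above the foot; z points up its axis.
- dome_large_center (a point): large doming punch: steel, standing upright on its flat foot on the black bench mat (2 mm thick, fixed), 98 mm tall, with a ball-shaped (rounded) top. Straight round shank 42 mm in diameter from the foot up to 50 mm, a slightly narrower neck, then a solid ball of 42 mm diameter at the top. The point is on its axis half-way up, 49 mm above the foot; z points up its axis.
- hollow_medium_center (a point): medium hollow punch, a look-alike that stays where it is: straight steel cylinder standing upright on the same mat, 30 mm in diameter, 84 mm tall, with an open round hole of 22 mm in its flat top (black inside, 11 mm deep). The point is on its axis half-way up, 42 mm above the foot.
- hollow_large_center (a point): large hollow punch, a look-alike that stays where it is: straight steel cylinder standing upright on the same mat, 42 mm in diameter, 94 mm tall, with an open round hole of 32 mm in its flat top (black inside, 11 mm deep). The point is on its axis half-way up, 47 mm above the foot.
- cup_small: small holder cup of pale wood with a black floor, one of three fixed in a row in random order, 80 mm apart centre to centre, in the reddish-brown wooden tray (94 x 262 mm, rim 18 mm above the bench, fixed). Round, open at the top: 37 mm inside diameter, 45 mm outside, 14 mm high; its inner floor is 5 mm above the origin and its wall rises 9 mm above that floor. Origin: centre of its underside (5 mm above the bench); z up.
- cup_medium: medium holder cup of pale wood with a black floor, one of three fixed in a row in random order, 80 mm apart centre to centre, in the reddish-brown wooden tray (94 x 262 mm, rim 18 mm above the bench, fixed). Round, open at the top: 48 mm inside diameter, 56 mm outside, 14 mm high; its inner floor is 5 mm above the origin and its wall rises 9 mm above that floor. Origin: centre of its underside (5 mm above the bench); z up.
- cup_large: large holder cup of pale wood with a black floor, one of three fixed in a row in random order, 80 mm apart centre to centre, in the reddish-brown wooden tray (94 x 262 mm, rim 18 mm above the bench, fixed). Round, open at the top: 60 mm inside diameter, 68 mm outside, 14 mm high; its inner floor is 5 mm above the origin and its wall rises 9 mm above that floor. Origin: centre of its underside (5 mm above the bench); z up.
- oil_bottle_center (a point): bystander: white plastic oil bottle with a blue cap, 40 mm in diameter, 90 mm tall, standing at one side of the work. The point is on its axis, 45 mm up.
- loupe_center (a point): bystander: black eye loupe, a tapered cup 42 mm wide and 32 mm tall, standing at one side of the work. The point is on its axis, 16 mm up.
Things that resemble listed ones, but are neither listed nor needed, are in the scene too. What is shaped like the part that bears dome_small_center but pink or red is not meant.

How it is judged:
At the end, for the whole second after the job is handed in: Each doming punch stands at rest in the cup of its own size: axis within 12.5 mm of the cup's, foot within 4 mm of the cup's floor, tilted less than 0.1 rad. Both hollow punches, the bottle and the loupe are upright and within 20 mm of where they started (horizontal distance between dome_small_center and cup_small below 0.0125 m and z of dome_small_center in the frame of cup_small below 0.045 m and angle between each of dome_small_center, dome_medium_center, dome_large_center, hollow_medium_center, hollow_large_center, oil_bottle_center, loupe_center's own z axis and vertical below 0.1 rad and linear speed of each of dome_small, dome_medium, dome_large below 0.02 m/s and horizontal distance between dome_medium_center and cup_medium below 0.0125 m and z of dome_medium_center in the frame of cup_medium below 0.052 m and horizontal distance between dome_large_center and cup_large below 0.0125 m and z of dome_large_center in the frame of cup_large below 0.058 m and distance of each of hollow_medium_center, hollow_large_center, oil_bottle_center, loupe_center from where it was at the start of the episode below 0.02 m); the robot touches nothing.
It fails at once if the hollow medium punch is moved more than 20 mm or tipped (distance of hollow_medium_center from where it was at the start of the episode above 0.02 m or angle between hollow_medium_center's own z axis and vertical above 0.3 rad).
It fails at once if the hollow large punch is moved more than 20 mm or tipped (distance of hollow_large_center from where it was at the start of the episode above 0.02 m or angle between hollow_large_center's own z axis and vertical above 0.3 rad).
It fails at once if the oil bottle is moved more than 20 mm or tipped (distance of oil_bottle_center from where it was at the start of the episode above 0.02 m or angle between oil_bottle_center's own z axis and vertical above 0.3 rad).
It fails at once if the loupe is moved more than 20 mm or tipped (distance of loupe_center from where it was at the start of the episode above 0.02 m or angle between loupe_center's own z axis and vertical above 0.3 rad).
It fails at once if a doming punch is knocked over (angle between any of dome_small_center, dome_medium_center, dome_large_center's own z axis and vertical above 0.8 rad).
It also fails if it takes over 80 s, if anything falls off the work surface, if the arm or the gripper's body presses on something with over 40 N, if the wrist force passes 120 N, or if a joint passes its speed limit or range.

## Working session

There is one attempt and no reset: what is moved stays moved. The work goes in short steps, Python scripts to look and compute and a tool call to move; the robot and the scene stay as the last step left them, time stands still between calls to the robot, and variables do not carry over. Pictures are saved under pics/ and viewed, on a budget of 14 in all, crops included, one or two more only if the job needs it, and the job is handed in when it is done.

Besides the shell and the picture viewer there is one more tool, called as name(argument=value, ...) on one line, values as JSON. arm_command: Moves the arm, as the interface text tells. Its arguments: {"type":"object","properties":{"motion":{"type":"array","items":{"type":"array"}},"newtons":{"type":"number"}},"required":["motion"]}

```bash
mkdir -p pics
python3 - <<'E'
from station import arm
import cv2,numpy as np
np.set_printoptions(precision=4,suppress=True)
for n in("scene","top"):
    f=arm.grab_frame(n); cv2.imwrite(f"pics/{n}0.png",cv2.resize(f[...,::-1],(800,600),interpolation=cv2.INTER_CUBIC)); np.save(f"pics/{n}0.npy",f); print(n,arm.camera_info(n))
print(arm.get_state())
E
```

```text
scene {'fov_y': 52.69999807412904, 'cx': 253.09527260964362, 'cy': 192.7285379168611, 'view': array([[ 0.3685,  0.9296, -0.0021, -0.2111],
       [ 0.6976, -0.278 , -0.6603, -0.3646],
       [-0.6145,  0.2419, -0.751 ,  1.5744],
       [ 0.    ,  0.    ,  0.    ,  1.    ]])}
top {'fov_y': 47.57195922758111, 'cx': 254.58099913066587, 'cy': 188.6614766792406, 'view': array([[ 0.0369, -0.9993,  0.0046, -0.0233],
       [-0.9787, -0.0371, -0.2019,  0.5918],
       [ 0.202 ,  0.0029, -0.9794,  1.2785],
       [ 0.    ,  0.    ,  0.    ,  1.    ]])}
{'t': 0.1, 'q': array([ 1.5241,  0.3593,  0.0111, -0.0003, -1.2241, -0.2881]), 'qd': array([ 0.0003, -0.0021,  0.0015,  0.0022, -0.0014, -0.0002]), 'joint_efforts': array([ -0.0017, -58.4164,  29.3754,   7.0155,   0.0102,  -0.0001]), 'eef_pos': array([0.2217, 0.6371, 0.2477]), 'ee_rot': array([ 3.1401, -0.0002, -0.3349]), 'force': array([-0.0977, -0.1226, -0.165 ]), 'moment': array([-0.0088,  0.0625,  0.0009]), 'width': 0.08779561021001987}
```

View pics/top0.png

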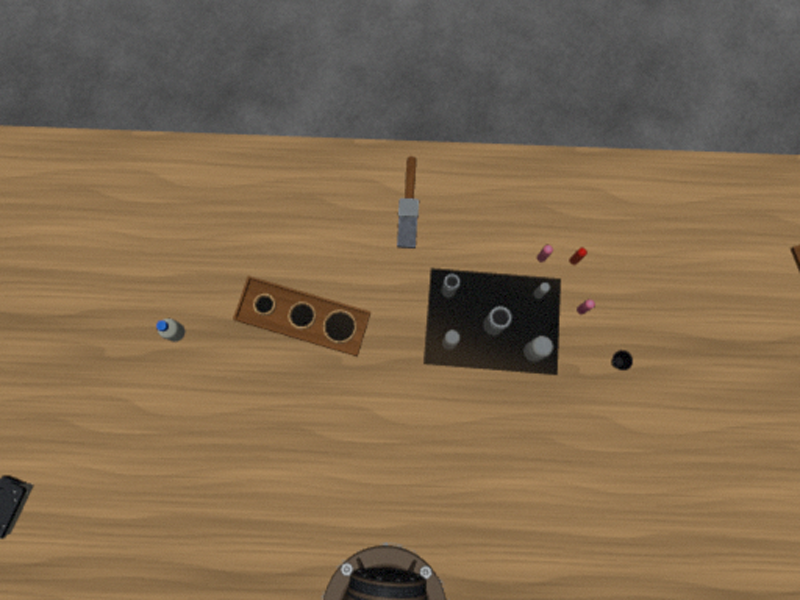

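View pics/scene0.png

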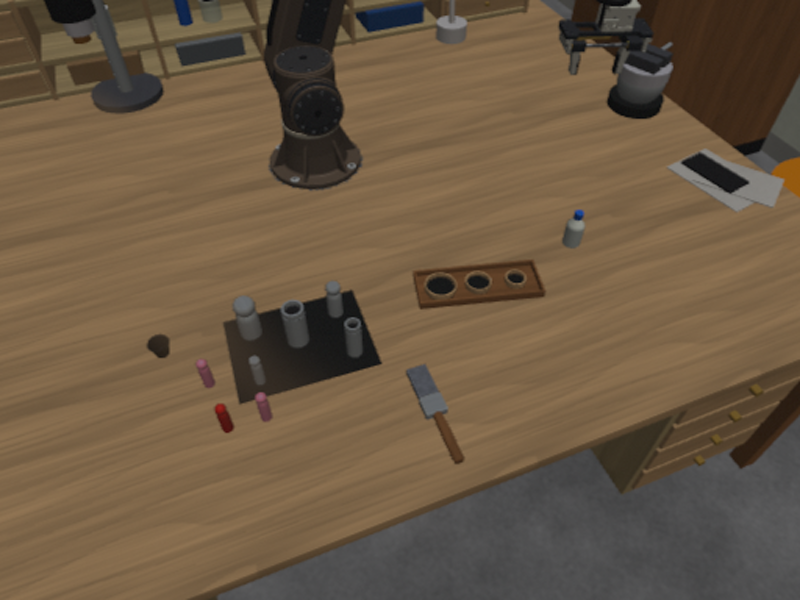

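Candidates in the top view (800x600 view): small at (542,290), medium ball (452,338), large ball (540,348). The hollow look-alikes are at (451,282) and (498,318), and the pink and red decoys are off the mat. I'll confirm in one enlarged crop.

Run:
```python
import cv2,numpy as np
t=np.load("pics/top0.npy")[168:244,266:366,::-1]; s=np.load("pics/scene0.npy")[174:260,140:250,::-1]
a=cv2.resize(t,None,fx=3.8,fy=3.8,interpolation=cv2.INTER_CUBIC); b=cv2.resize(s,None,fx=3.8,fy=3.8,interpolation=cv2.INTER_CUBIC)
c=cv2.resize(np.load("pics/top0.npy")[172:232,145:245,::-1],None,fx=3.8,fy=3.8,interpolation=cv2.INTER_CUBIC)
im=np.zeros((600,800,3),np.uint8); im[:a.shape[0],:a.shape[1]]=a; im[:b.shape[0],382:382+b.shape[1]]=b; im[350:350+c.shape[0],:c.shape[1]]=c
im=cv2.convertScaleAbs(im,alpha=1.3); cv2.imwrite("pics/crop1.png",im)
```

```text
(no output)
```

View pics/crop1.png

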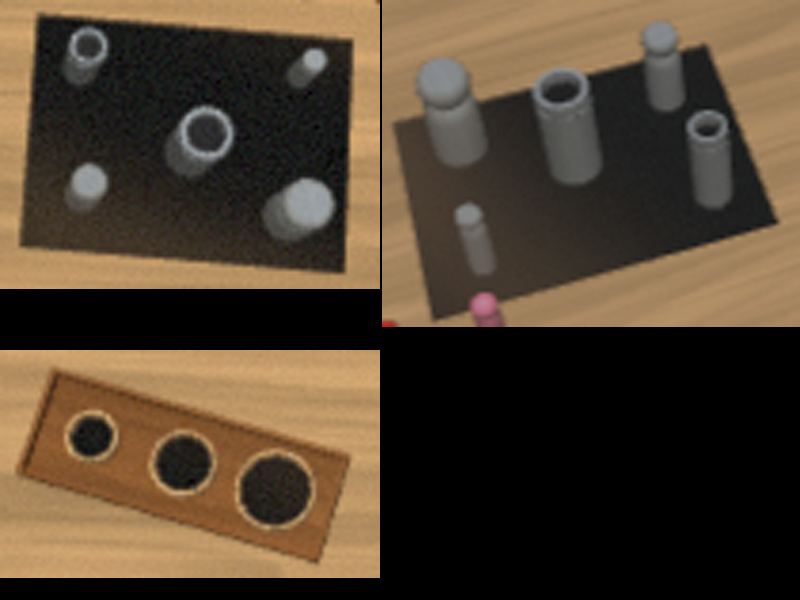

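The crop confirms it. The small dome (thin, rounded), the medium dome (top view left front) and the large dome (right front) all have solid balls. The hollow ones show black holes. The cups from left to right are small, medium, large. Next I measure.

```bash
cat > h.py <<'E'
import numpy as np,cv2
from station import arm
np.set_printoptions(precision=4,suppress=True)
class Cam:
    def __init__(s,n):
        i=arm.camera_info(n); s.f=192/np.tan(np.radians(i["fov_y"]/2)); s.c=np.array([i["cx"],i["cy"]]); s.V=np.array(i["view"]); s.R=s.V[:3,:3]; s.o=-s.R.T@s.V[:3,3]
    def proj(s,p): q=s.R@p+s.V[:3,3]; return s.f*q[:2]/q[2]+s.c
    def depth(s,p): return (s.R@p+s.V[:3,3])[2]
    def ray(s,px): return s.R.T@np.append((np.asarray(px)-s.c)/s.f,1)
    def plane(s,px,z): d=s.ray(px); return s.o+d*(z-s.o[2])/d[2]
def tri(c1,p1,c2,p2):
    d1,d2=c1.ray(p1),c2.ray(p2); k=np.linalg.lstsq(np.c_[d1,-d2],c2.o-c1.o,rcond=None)[0]
    a,b=c1.o+k[0]*d1,c2.o+k[1]*d2; return (a+b)/2,np.linalg.norm(a-b)
T,S=Cam("top"),Cam("scene")
U=8
def steel(img):
    b=cv2.resize(img,None,fx=U,fy=U,interpolation=cv2.INTER_CUBIC); h=cv2.cvtColor(b,cv2.COLOR_RGB2HSV)
    return ((h[...,2]>70)&(h[...,1]<60)).astype(np.uint8)
def blob(img,near):
    n,l,st,_=cv2.connectedComponentsWithStats(steel(img)); x,y=[int(round((v+.5)*U)) for v in near]
    k=l[y,x]; assert k>0; ys,xs=np.nonzero(l==k); return np.c_[xs,ys]/U+.5/U-.5, st[k]/U
def ball(cam,img,near,r,zc):
    P,st=blob(img,near); p0=cam.plane(near,zc); e=cam.proj(p0+[0,0,.03])-cam.proj(p0); e/=np.linalg.norm(e); n=np.array([-e[1],e[0]])
    rp=r*cam.f/cam.depth(p0); u=P@e; top=np.percentile(u,99.95)
    m=P[(u>top-1.5*rp)]@n; lo,hi=np.percentile(m,[.3,99.7])
    return (top-rp)*e+(lo+hi)/2*n,(hi-lo)/2/rp
E
cat > m.py <<'E'
from h import *
t,s=np.load("pics/top0.npy"),np.load("pics/scene0.npy")
g=lambda x,y:(x*.64-.2,y*.64-.2)
D={"small":(g(544,287),g(255,361),.010,.064),"medium":(g(452,336),g(334,287),.015,.073),"large":(g(541,346),g(244,304),.021,.079)}
for k,(a,b,r,z) in D.items():
    pt,q1=ball(T,t,a,r,z); ps,q2=ball(S,s,b,r,z); X,gap=tri(T,pt,S,ps)
    print(k,"tri",X,"gap",gap,"top@z",T.plane(pt,z)[:2],"scene@z",S.plane(ps,z)[:2],"rad ratios",q1,q2)
# cups: dark inner opening, rim plane z=.019
for nm,cam,im,seeds in(("top",T,t,[(264,303),(302,315),(340,326)]),("scene",S,s,[(516,278),(479,282),(441,286)])):
    b=cv2.resize(im,None,fx=U,fy=U,interpolation=cv2.INTER_CUBIC); h=cv2.cvtColor(b,cv2.COLOR_RGB2HSV); dark=(h[...,2]<95).astype(np.uint8)
    n,l=cv2.connectedComponents(dark)
    for (x,y),R in zip(seeds,(.0185,.024,.030)):
        x,y=g(x,y); k=l[int((y+.5)*U),int((x+.5)*U)]; c=max(cv2.findContours((l==k).astype(np.uint8),0,1)[0],key=cv2.contourArea)
        w=np.array([cam.plane(p/U+.5/U-.5,.019)[:2] for p in c[:,0].astype(float)]).astype(np.float32)
        (cc),rr=cv2.minEnclosingCircle(w); print(nm,"cup",R,"centre",np.array(cc),"r",rr,"mean",(w.max(0)+w.min(0))/2)
# others
for nm,near,r,zt in(("hollM",(88/3.8+266,68/3.8+168),.015,.086),("hollL",(190/3.8+266,155/3.8+168),.021,.096)):
    P,st=blob(t,near); 
    p0=T.plane(near,zt); e=T.proj(p0+[0,0,.03])-T.proj(p0); e/=np.linalg.norm(e); n=np.array([-e[1],e[0]]); u=P@e; rp=r*T.f/T.depth(p0); m=P@n
    print(nm,T.plane((u.max()-rp)*e+(m.max()+m.min())/2*n,zt))
print("bottle",T.plane(g(164,326),.09),"loupe",T.plane(g(622,360),.032))
E
python3 m.py
```

```text
small tri [ 0.6189 -0.2888  0.0635] gap 0.0005611086541454884 top@z [ 0.6188 -0.2884] scene@z [ 0.6192 -0.2891] rad ratios 0.9383831596395819 0.9786874488036521
medium tri [ 0.5105 -0.1076  0.0718] gap 0.0003172409755475489 top@z [ 0.5103 -0.1073] scene@z [ 0.5115 -0.108 ] rad ratios 0.9327029914633822 0.9228940041542202
large tri [ 0.4988 -0.2789  0.0782] gap 0.0004590052940526408 top@z [ 0.4988 -0.2785] scene@z [ 0.4995 -0.2792] rad ratios 0.9330227052601197 0.9572336111590287
top cup 0.0185 centre [0.5722 0.2697] r 0.018423093482851982 mean [0.5721 0.2699]
top cup 0.024 centre [0.5529 0.1919] r 0.024068331345915794 mean [0.5534 0.192 ]
top cup 0.03 centre [0.5332 0.1147] r 0.0303218811750412 mean [0.5333 0.1145]
scene cup 0.0185 centre [0.5614 0.1882] r 0.1402110904455185 mean [0.5625 0.1881]
scene cup 0.024 centre [0.5614 0.1882] r 0.1402110904455185 mean [0.5625 0.1881]
scene cup 0.03 centre [0.5614 0.1882] r 0.1402110904455185 mean [0.5625 0.1881]Traceback (most recent call last):
  File "m.py", line 18, in <module>
    P,st=blob(t,near);
         ~~~~^^^^^^^^
  File "h.py", line 21, in blob
    k=l[y,x]; assert k>0; ys,xs=np.nonzero(l==k); return np.c_[xs,ys]/U+.5/U-.5, st[k]/U
                     ^^^
AssertionError
```

```bash
cat >> h.py <<'E'
def go(x,y,z=None,yaw=None):
    "tool-axis shift in mm (and turn about tool z in deg) from the measured pose to TCP x,y,z at yaw"
    st=arm.get_state(); p=st["eef_pos"]; r=st["ee_rot"]; from scipy.spatial.transform import Rotation as Ro
    R=Ro.from_euler("xyz",r); d=np.array([x,y,p[2] if z is None else z])-p
    print("t",round(st["t"],2),"pos",p,"rpy deg",np.degrees(r),"F",st["force"],"w",round(st["width"],4))
    if yaw is not None:
        G=Ro.from_euler("xyz",[np.pi,0,np.radians(yaw)]); print("turn deg (tool)",np.degrees((R.inv()*G).as_rotvec()),"shift in turned axes",G.inv().apply(d)*1e3)
    print("shift mm (tool)",R.inv().apply(d)*1e3)
E
python3 - <<'E'
from h import *
print("hollM",T.plane((289.4-.4,180.1-.4),.086),"hollL",T.plane((320.1,202.6),.096),"bottle",T.plane((104.8,208.4),.09),"loupe",T.plane((398,230),.032))
for x,y in((545,249),(580,252),(587,303)): print("pink",T.plane((x*.64,y*.64),.064))
go(.499,-.279,.25,-104)
E
```

```text
hollM [ 0.6187 -0.1043  0.086 ] hollL [ 0.5501 -0.1974  0.096 ] bottle [0.5095 0.4414 0.09  ] loupe [ 0.4848 -0.448   0.032 ]
pink [ 0.6957 -0.2907  0.064 ]
pink [ 0.6922 -0.3603  0.064 ]
pink [ 0.5892 -0.3723  0.064 ]
t 0.1 pos [0.2217 0.6371 0.2477] rpy deg [179.9136  -0.0088 -19.1898] F [-0.0977 -0.1226 -0.165 ] w 0.0878
turn deg (tool) [ 0.0635 -0.071  84.8102] shift in turned axes [ 821.8216 -490.6987   -2.2885]
shift mm (tool) [563.0252 774.0689  -1.0353]
```

arm_command(motion=[[[0,0,0],[0,0,7],1],[[0,0,0],[0,0,7],1],[[0,0,0],[0,0,7],1],[[0,0,0],[0,0,7],1],[[0,0,0],[0,0,7],1],[[0,0,0],[0,0,7],1],[[0,0,0],[0,0,7],1],[[0,0,0],[0,0,7],1],[[0,0,0],[0,0,7],1],[[0,0,0],[0,0,7],1],[[0,0,0],[0,0,7],1],[[0,0,0],[0,0,7],1],[[0,0,0],[0,0,0.8],1]], newtons=50)

```text
t: 1.18
eef_pos: [0.2217, 0.6372, 0.248]
ee_rot: [3.142, -0.001, -1.821]
force: [0.6, -0.6, -0.9]
width: 0.0874
```

arm_command(motion=[[[25,-27,0],[0,0,0],1],[[25,-27,0],[0,0,0],1],[[25,-27,0],[0,0,0],1],[[25,-27,0],[0,0,0],1],[[25,-27,0],[0,0,0],1],[[25,-27,0],[0,0,0],1],[[25,-27,0],[0,0,0],1],[[25,-27,0],[0,0,0],1],[[25,-27,0],[0,0,0],1],[[25,-27,0],[0,0,0],1],[[25,-27,0],[0,0,0],1],[[25,-27,0],[0,0,0],1],[[25,-27,0],[0,0,0],1],[[25,-27,0],[0,0,0],1]])

```text
t: 2.35
eef_pos: [0.5046, 0.2048, 0.2486]
ee_rot: [3.142, 0.0, -1.811]
force: [0.7, 1.0, 0.5]
width: 0.0873
```

arm_command(motion=[[[33,-8,0],[0,0,0],1],[[33,-8,0],[0,0,0],1],[[33,-8,0],[0,0,0],1],[[33,-8,0],[0,0,0],1],[[33,-8,0],[0,0,0],1],[[33,-8,0],[0,0,0],1],[[33,-8,0],[0,0,0],1],[[33,-8,0],[0,0,0],1],[[33,-8,0],[0,0,0],1],[[33,-8,0],[0,0,0],1],[[33,-8,0],[0,0,0],1],[[33,-8,0],[0,0,0],1],[[33,-8,0],[0,0,0],1],[[33,-8,0],[0,0,0],1],[[0,0,0],[0,0,0],1],[[0,0,0],[0,0,0],1]])

```text
t: 3.68
eef_pos: [0.5005, -0.2705, 0.2478]
ee_rot: [3.14, -0.0, -1.815]
force: [-0.6, 0.7, 0.4]
width: 0.0873
```

```bash
python3 -c "
from h import *
go(.499,-.279,.043,-104)"
```

```text
t 3.68 pos [ 0.5005 -0.2705  0.2478] rpy deg [ 179.9278   -0.0028 -103.9919] F [-0.6026  0.6699  0.4492] w 0.0873
turn deg (tool) [ 0.0722 -0.0028  0.0081] shift in turned axes [  8.5833  -0.6391 204.8464]
shift mm (tool) [  8.5735  -0.8959 204.8458]
```

arm_command(motion=[[[8.6,-0.9,0],[0,0,0],1],[[0,0,25],[0,0,0],1],[[0,0,25],[0,0,0],1],[[0,0,25],[0,0,0],1],[[0,0,25],[0,0,0],1],[[0,0,20],[0,0,0],1],[[0,0,15],[0,0,0],1],[[0,0,10],[0,0,0],1],[[0,0,0],[0,0,0],1],[[0,0,0],[0,0,0],1]])

```text
t: 4.52
eef_pos: [0.5001, -0.277, 0.1037]
ee_rot: [3.141, -0.0, -1.813]
force: [1.1, -0.8, 0.3]
width: 0.0877
```

```bash
python3 -c "
from h import *
go(.499,-.279,.061,-104)
f=arm.grab_frame('scene')
cv2.imwrite('pics/a.png',cv2.resize(f[130:260,100:270,::-1],None,fx=4.5,fy=4.5,interpolation=cv2.INTER_CUBIC))"
```

```text
t 4.52 pos [ 0.5001 -0.277   0.1037] rpy deg [ 179.978    -0.0128 -103.8831] F [ 1.1051 -0.8438  0.3178] w 0.0877
turn deg (tool) [ 0.022  -0.0129  0.1169] shift in turned axes [ 2.1608  0.6055 42.7433]
shift mm (tool) [ 2.15    0.5935 42.744 ]
```

View pics/a.png

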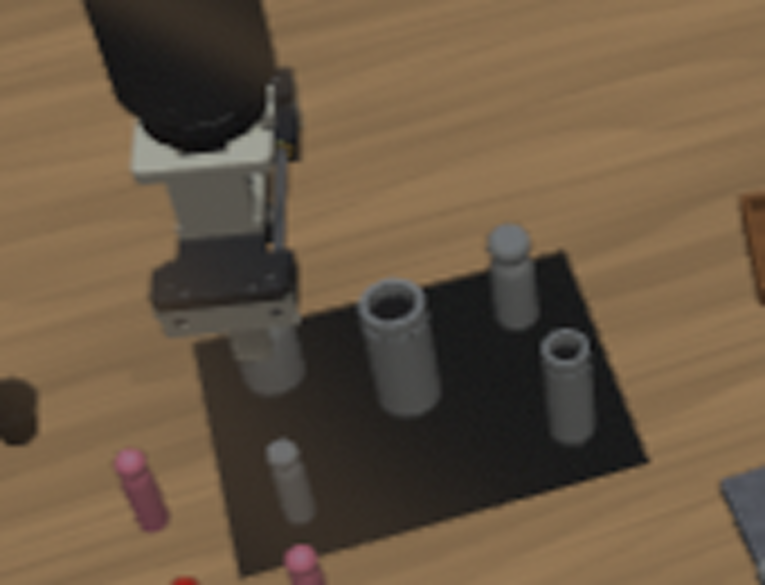

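The gripper straddles the large punch, seen at about (270,350) in the crop, and everything is still upright. I descend the rest.

arm_command(motion=[[[2,0.6,12],[0,0,0],1],[[0,0,12],[0,0,0],1],[[0,0,10],[0,0,0],1],[[0,0,8],[0,0,0],1],[[0,0,0],[0,0,0],1],[[0,0,0],[0,0,0],1]])

```text
t: 5.07
eef_pos: [0.4989, -0.2792, 0.0617]
ee_rot: [3.141, -0.0, -1.815]
force: [-0.2, -0.2, -0.3]
width: 0.0878
```

arm_command(motion=[[[0,0,0],[0,0,0],0.7],[[0,0,0],[0,0,0],0.6],[[0,0,0],[0,0,0],0.55],[[0,0,0],[0,0,0],0.5],[[0,0,0],[0,0,0],0.45],[[0,0,0],[0,0,0],0.4],[[0,0,0],[0,0,0],0.3],[[0,0,0],[0,0,0],0],[[0,0,0],[0,0,0],0],[[0,0,0],[0,0,0],0],[[0,0,0],[0,0,0],0]])

```text
t: 5.98
eef_pos: [0.4997, -0.2794, 0.0619]
ee_rot: [-3.14, -0.0, -1.815]
force: [3.1, -0.6, 1.6]
width: 0.0408
```

```bash
python3 -c "
from h import *
go(.499,-.279,.061,-104)"
```

```text
t 5.98 pos [ 0.4997 -0.2794  0.0619] rpy deg [-179.902    -0.0049 -103.966 ] F [ 3.0704 -0.6211  1.569 ] w 0.0408
turn deg (tool) [-0.098  -0.0049  0.034 ] shift in turned axes [-0.2148  0.7944  0.8778]
shift mm (tool) [-0.2154  0.7958  0.8764]
```

arm_command(motion=[[[0,0,-5],[0,0,0],0],[[0,0,-10],[0,0,0],0],[[0,0,-20],[0,0,0],0],[[0,0,-25],[0,0,0],0],[[0,0,-25],[0,0,0],0],[[0,0,-20],[0,0,0],0],[[0,0,-10],[0,0,0],0],[[0,0,0],[0,0,0],0],[[0,0,0],[0,0,0],0]])

```text
t: 6.73
eef_pos: [0.498, -0.2788, 0.1761]
ee_rot: [3.141, 0.001, -1.815]
force: [-0.3, 0.8, -7.1]
width: 0.0404
```

arm_command(motion=[[[-10,2,0],[0,0,0],0],[[-20,3,0],[0,0,0],0],[[-27,4,0],[0,0,0],0],[[-30,5,0],[0,0,0],0],[[-30,5,0],[0,0,0],0],[[-30,5,0],[0,0,0],0],[[-30,5,0],[0,0,0],0],[[-30,5,0],[0,0,0],0],[[-30,5,0],[0,0,0],0],[[-30,5,0],[0,0,0],0],[[-30,5,0],[0,0,0],0],[[-30,5,0],[0,0,0],0],[[-27,4,0],[0,0,0],0],[[-20,3,0],[0,0,0],0],[[-15,2,0],[0,0,0],0],[[0,0,0],[0,0,0],0],[[0,0,0],[0,0,0],0],[[0,0,0],[0,0,0],0]])

```text
t: 8.23
eef_pos: [0.5308, 0.113, 0.1756]
ee_rot: [3.14, -0.002, -1.815]
force: [-0.0, -0.1, -6.1]
width: 0.0407
```

```bash
python3 -c "
from h import *
go(.5332,.1146,.07,-104)
f=arm.grab_frame('scene')
cv2.imwrite('pics/b.png',cv2.resize(f[80:240,190:390,::-1],None,fx=3.6,fy=3.6,interpolation=cv2.INTER_CUBIC))"
```

```text
t 8.23 pos [0.5308 0.113  0.1756] rpy deg [ 179.8989   -0.088  -103.9879] F [-0.0337 -0.1361 -6.0712] w 0.0407
turn deg (tool) [ 0.1011 -0.088   0.0121] shift in turned axes [ -2.1455  -1.888  105.5538]
shift mm (tool) [ -2.3072  -2.0747 105.5469]
```

View pics/b.png

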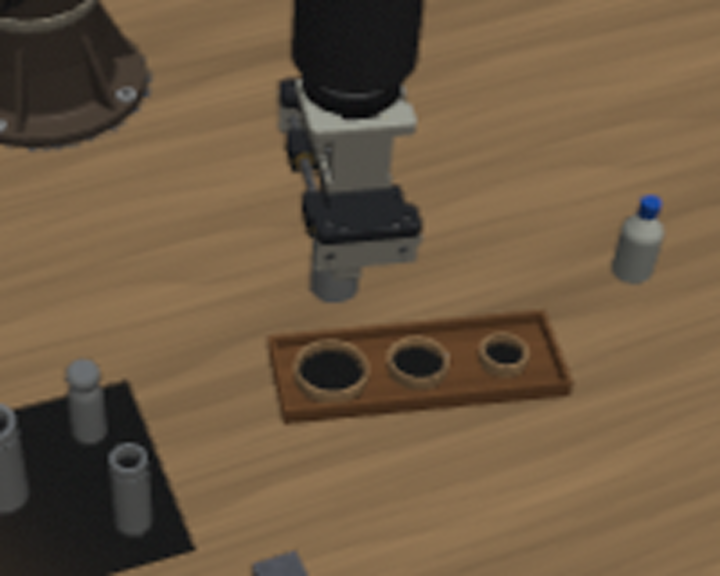

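The large punch is held upright at (335,285), above and behind the large cup at (331,370). I correct by (-2, -2) and lower it.

arm_command(motion=[[[-2.2,-2,10],[0,0,0],0],[[0,0,20],[0,0,0],0],[[0,0,25],[0,0,0],0],[[0,0,20],[0,0,0],0],[[0,0,12],[0,0,0],0],[[0,0,8],[0,0,0],0],[[0,0,4],[0,0,0],0],[[0,0,2],[0,0,0],0],[[0,0,0],[0,0,0],0],[[0,0,0],[0,0,0],0]])

```text
t: 9.12
eef_pos: [0.5347, 0.1153, 0.0762]
ee_rot: [-3.141, 0.001, -1.815]
force: [0.6, 0.4, -5.1]
width: 0.0409
```

```bash
python3 -c "
from h import *
go(.5332,.1146,.07,-104)"
```

```text
t 9.12 pos [0.5347 0.1153 0.0762] rpy deg [-179.942     0.0474 -103.9853] F [ 0.5831  0.4026 -5.1178] w 0.0409
turn deg (tool) [-0.058   0.0474  0.0146] shift in turned axes [1.0287 1.2851 6.2492]
shift mm (tool) [1.0335 1.2917 6.247 ]
```

arm_command(motion=[[[0.5,0.7,2],[0,0,0],0],[[0,0,1.5],[0,0,0],0],[[0,0,1],[0,0,0],0],[[0,0,1],[0,0,0],0],[[0,0,0],[0,0,0],0],[[0,0,0],[0,0,0],0],[[0,0,0],[0,0,0],0]])

```text
t: 9.7
eef_pos: [0.5334, 0.1149, 0.0701]
ee_rot: [-3.141, 0.0, -1.815]
force: [-0.8, 0.3, -5.9]
width: 0.0404
```

arm_command(motion=[[[0,0,0.8],[0,0,0],0],[[0,0,0],[0,0,0],0],[[0,0,0],[0,0,0],0]])

```text
t: 9.95
eef_pos: [0.5335, 0.1149, 0.0698]
ee_rot: [-3.141, 0.0, -1.815]
force: [-2.2, -0.7, 1.7]
width: 0.0407
```

arm_command(motion=[[[0,0,0],[0,0,0],0.48],[[0,0,0],[0,0,0],0.52],[[0,0,0],[0,0,0],0.6],[[0,0,0],[0,0,0],0.8],[[0,0,0],[0,0,0],1],[[0,0,0],[0,0,0],1],[[0,0,0],[0,0,0],1],[[0,0,-5],[0,0,0],1],[[0,0,-15],[0,0,0],1],[[0,0,-25],[0,0,0],1],[[0,0,-30],[0,0,0],1],[[0,0,-30],[0,0,0],1],[[0,0,-25],[0,0,0],1],[[0,0,0],[0,0,0],1],[[0,0,0],[0,0,0],1]])

```text
t: 11.2
eef_pos: [0.5341, 0.1153, 0.2013]
ee_rot: [-3.139, 0.003, -1.815]
force: [-0.6, -0.2, -0.3]
width: 0.0874
```

```bash
python3 -c "
from h import *
go(.619,-.2885,.041,-104)"
```

```text
t 11.2 pos [0.5341 0.1153 0.2013] rpy deg [-179.8367    0.1649 -103.9785] F [-0.5713 -0.2359 -0.2596] w 0.0874
turn deg (tool) [-0.1633  0.1649  0.0213] shift in turned axes [ 371.2363 -180.0626  160.3212]
shift mm (tool) [ 371.7636 -179.4687  159.7642]
```

arm_command(motion=[[[15,-7,0],[0,0,0],0.5],[[27,-13,0],[0,0,0],0.5],[[30,-14.5,0],[0,0,0],0.5],[[30,-14.5,0],[0,0,0],0.5],[[30,-14.5,0],[0,0,0],0.5],[[30,-14.5,0],[0,0,0],0.5],[[30,-14.5,0],[0,0,0],0.5],[[30,-14.5,0],[0,0,0],0.5],[[30,-14.5,0],[0,0,0],0.5],[[30,-14.5,0],[0,0,0],0.5],[[30,-14.5,0],[0,0,0],0.5],[[27,-13,0],[0,0,0],0.5],[[20,-10,0],[0,0,0],0.5],[[12,-6,0],[0,0,0],0.5],[[0,0,0],[0,0,0],0.5],[[0,0,0],[0,0,0],0.5],[[0,0,0],[0,0,0],0.5]])

```text
t: 12.62
eef_pos: [0.6175, -0.2878, 0.1985]
ee_rot: [3.14, 0.0, -1.815]
force: [-0.7, 0.0, 0.8]
width: 0.0439
```

```bash
python3 -c "
from h import *
go(.619,-.2885,.043,-104)
f=arm.grab_frame('scene');g=arm.grab_frame('top');np.save('pics/scene1.npy',f);np.save('pics/top1.npy',g)
a=cv2.resize(f[110:270,100:320,::-1],None,fx=3.4,fy=3.4,interpolation=cv2.INTER_CUBIC)
cv2.imwrite('pics/c.png',a)"
```

```text
t 12.62 pos [ 0.6175 -0.2878  0.1985] rpy deg [ 179.9236    0.0128 -103.9742] F [-0.7303  0.0401  0.8265] w 0.0439
turn deg (tool) [0.0764 0.0128 0.0258] shift in turned axes [  0.3145  -1.6641 155.5022]
shift mm (tool) [  0.3499  -1.8714 155.4998]
```

View pics/c.png

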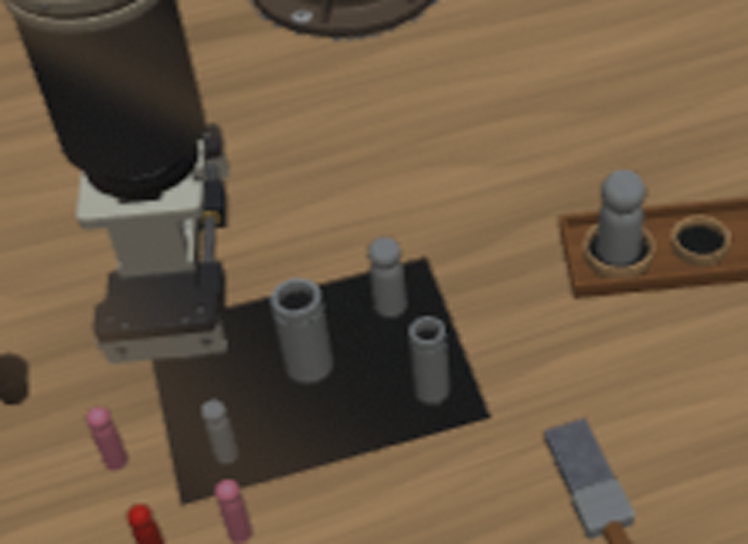

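The large punch stands upright in the large cup at (620,215), and the rest of the scene is undisturbed. I descend on the small one.

arm_command(motion=[[[0.3,-1.8,15],[0,0,0],0.5],[[0,0,25],[0,0,0],0.5],[[0,0,25],[0,0,0],0.5],[[0,0,20],[0,0,0],0.5],[[0,0,10],[0,0,0],0.5],[[0,0,0],[0,0,0],0.5],[[0,0,0],[0,0,0],0.5]])

```text
t: 13.3
eef_pos: [0.6199, -0.2888, 0.1048]
ee_rot: [3.142, -0.0, -1.814]
force: [-0.1, -0.7, 0.1]
width: 0.0436
```

```bash
python3 -c "
from h import *
go(.619,-.2885,.043,-104)"
```

```text
t 13.3 pos [ 0.6199 -0.2888  0.1048] rpy deg [ 179.9962   -0.0215 -103.9186] F [-0.0889 -0.7163  0.1155] w 0.0436
turn deg (tool) [ 0.0038 -0.0215  0.0814] shift in turned axes [-0.1096  0.9185 61.7617]
shift mm (tool) [-0.1342  0.9143 61.7617]
```

arm_command(motion=[[[0,0.5,12],[0,0,0],0.5],[[0,0,14],[0,0,0],0.5],[[0,0,14],[0,0,0],0.5],[[0,0,12],[0,0,0],0.5],[[0,0,8],[0,0,0],0.5],[[0,0,2],[0,0,0],0.5],[[0,0,0],[0,0,0],0.5],[[0,0,0],[0,0,0],0.5]])

```text
t: 13.97
eef_pos: [0.6196, -0.2893, 0.0429]
ee_rot: [-3.141, -0.0, -1.815]
force: [0.8, -0.2, 1.0]
width: 0.0436
```

arm_command(motion=[[[0,0,0],[0,0,0],0.42],[[0,0,0],[0,0,0],0.36],[[0,0,0],[0,0,0],0.3],[[0,0,0],[0,0,0],0.26],[[0,0,0],[0,0,0],0.22],[[0,0,0],[0,0,0],0.1],[[0,0,0],[0,0,0],0],[[0,0,0],[0,0,0],0],[[0,0,0],[0,0,0],0],[[0,0,0],[0,0,0],0]], newtons=40)

```text
t: 14.8
eef_pos: [0.6193, -0.2892, 0.0425]
ee_rot: [-3.141, -0.0, -1.815]
force: [0.8, 1.2, 2.8]
width: 0.0192
```

```bash
python3 -c "
from h import *
go(.619,-.2885,.043,-104)"
```

```text
t 14.8 pos [ 0.6193 -0.2892  0.0425] rpy deg [-179.9705   -0.0053 -103.9731] F [0.8072 1.2196 2.7716] w 0.0192
turn deg (tool) [-0.0295 -0.0053  0.0269] shift in turned axes [-0.6313  0.4748 -0.4834]
shift mm (tool) [-0.6315  0.4742 -0.4837]
```

arm_command(motion=[[[0,0,-5],[0,0,0],0],[[0,0,-15],[0,0,0],0],[[0,0,-25],[0,0,0],0],[[0,0,-30],[0,0,0],0],[[0,0,-30],[0,0,0],0],[[0,0,-20],[0,0,0],0],[[0,0,-10],[0,0,0],0],[[0,0,0],[0,0,0],0],[[0,0,0],[0,0,0],0]])

```text
t: 15.55
eef_pos: [0.6185, -0.2888, 0.1764]
ee_rot: [3.141, 0.001, -1.815]
force: [-0.0, -0.4, -2.3]
width: 0.019
```

arm_command(motion=[[[-10,3,0],[0,0,0],0],[[-20,7,0],[0,0,0],0],[[-32,11,0],[0,0,0],0],[[-32,11,0],[0,0,0],0],[[-32,11,0],[0,0,0],0],[[-32,11,0],[0,0,0],0],[[-32,11,0],[0,0,0],0],[[-32,11,0],[0,0,0],0],[[-32,11,0],[0,0,0],0],[[-32,11,0],[0,0,0],0],[[-32,11,0],[0,0,0],0],[[-32,11,0],[0,0,0],0],[[-32,11,0],[0,0,0],0],[[-32,11,0],[0,0,0],0],[[-32,11,0],[0,0,0],0],[[-32,11,0],[0,0,0],0],[[-28,9,0],[0,0,0],0],[[-20,7,0],[0,0,0],0],[[-10,3,0],[0,0,0],0],[[0,0,0],[0,0,0],0]])

```text
t: 17.22
eef_pos: [0.5698, 0.2771, 0.175]
ee_rot: [3.14, -0.002, -1.813]
force: [0.4, -0.2, -1.3]
width: 0.0194
```

arm_command(motion=[[[0,0,0],[0,0,0],0],[[0,0,0],[0,0,0],0]])

```text
t: 17.38
eef_pos: [0.5704, 0.2742, 0.1762]
ee_rot: [3.14, -0.002, -1.815]
force: [0.1, -0.1, -1.9]
width: 0.0192
```

```bash
python3 -c "
from h import *
go(.5722,.2697,.0505,-104)
f=arm.grab_frame('scene')
cv2.imwrite('pics/d.png',cv2.resize(f[80:240,190:390,::-1],None,fx=3.6,fy=3.6,interpolation=cv2.INTER_CUBIC))"
```

```text
t 17.38 pos [0.5704 0.2742 0.1762] rpy deg [ 179.9256   -0.0965 -104.0076] F [ 0.1083 -0.0596 -1.8619] w 0.0192
turn deg (tool) [ 0.0744 -0.0965 -0.0077] shift in turned axes [  3.9452  -2.7921 125.6669]
shift mm (tool) [  3.7332  -2.9558 125.6696]
```

View pics/d.png

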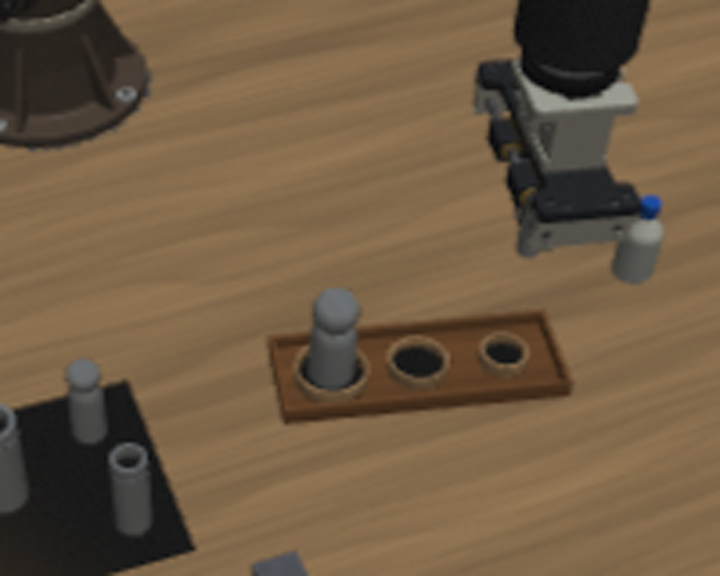

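The large punch is fine in its cup. The small punch is held at (528,240), with the bottle well beyond the gripper. I lower it.

arm_command(motion=[[[3.8,-2.8,10],[0,0,0],0],[[0,0,25],[0,0,0],0],[[0,0,30],[0,0,0],0],[[0,0,25],[0,0,0],0],[[0,0,15],[0,0,0],0],[[0,0,8],[0,0,0],0],[[0,0,4],[0,0,0],0],[[0,0,0],[0,0,0],0],[[0,0,0],[0,0,0],0],[[0,0,0],[0,0,0],0]])

```text
t: 18.27
eef_pos: [0.5736, 0.2712, 0.0616]
ee_rot: [-3.14, 0.002, -1.815]
force: [0.5, -0.2, -1.4]
width: 0.0189
```

```bash
python3 -c "
from h import *
go(.5722,.2697,.0505,-104)"
```

```text
t 18.27 pos [0.5736 0.2712 0.0616] rpy deg [-179.9192    0.0979 -103.9812] F [ 0.4846 -0.1762 -1.3771] w 0.0189
turn deg (tool) [-0.0808  0.0979  0.0187] shift in turned axes [ 1.7693  0.9688 11.0938]
shift mm (tool) [ 1.788   0.985  11.0894]
```

arm_command(motion=[[[1,0.5,3],[0,0,0],0],[[0,0,3],[0,0,0],0],[[0,0,2],[0,0,0],0],[[0,0,1.5],[0,0,0],0],[[0,0,0.8],[0,0,0],0],[[0,0,0],[0,0,0],0],[[0,0,0],[0,0,0],0],[[0,0,0],[0,0,0],0]])

```text
t: 18.93
eef_pos: [0.572, 0.27, 0.0505]
ee_rot: [-3.141, 0.0, -1.815]
force: [-3.3, -1.3, 5.8]
width: 0.0193
```

Contact with the floor is felt at the expected height, so I release.

arm_command(motion=[[[0,0,0],[0,0,0],0.23],[[0,0,0],[0,0,0],0.28],[[0,0,0],[0,0,0],0.4],[[0,0,0],[0,0,0],0.6],[[0,0,0],[0,0,0],0.6],[[0,0,0],[0,0,0],0.6],[[0,0,-5],[0,0,0],0.6],[[0,0,-20],[0,0,0],0.7],[[0,0,-30],[0,0,0],0.7],[[0,0,-30],[0,0,0],0.7],[[0,0,-30],[0,0,0],0.7],[[0,0,-30],[0,0,0],0.7],[[0,0,0],[0,0,0],0.7],[[0,0,0],[0,0,0],0.7]])

```text
t: 20.1
eef_pos: [0.573, 0.2707, 0.1977]
ee_rot: [-3.139, 0.004, -1.815]
force: [0.7, -0.3, -0.7]
width: 0.0615
```

arm_command(motion=[[[0,0,0],[0,0,-7],0.7],[[0,0,0],[0,0,-7],0.7],[[0,0,0],[0,0,-7],0.7],[[0,0,0],[0,0,-7],0.7],[[0,0,0],[0,0,-7],0.7],[[0,0,0],[0,0,-7],0.7],[[0,0,0],[0,0,-7],0.7],[[0,0,0],[0,0,-7],0.7],[[0,0,0],[0,0,-3],0.7],[[0,0,0],[0,0,0],0.7],[[0,0,0],[0,0,0],0.7]])

```text
t: 21.02
eef_pos: [0.5717, 0.2697, 0.194]
ee_rot: [3.14, 0.0, -0.787]
force: [0.2, -0.3, -0.1]
width: 0.0612
```

```bash
python3 -c "
from h import *
go(.5107,-.1076,.051,-45)"
```

```text
t 21.02 pos [0.5717 0.2697 0.194 ] rpy deg [179.9072   0.0152 -45.1129] F [ 0.1958 -0.2874 -0.1273] w 0.0612
turn deg (tool) [ 0.0928  0.0153 -0.1128] shift in turned axes [223.677  309.8851 143.0002]
shift mm (tool) [224.325  309.2121 143.4415]
```

arm_command(motion=[[[8,11,0],[0,0,0],0.7],[[17,23.5,0],[0,0,0],0.7],[[17,23.5,0],[0,0,0],0.7],[[17,23.5,0],[0,0,0],0.7],[[17,23.5,0],[0,0,0],0.7],[[17,23.5,0],[0,0,0],0.7],[[17,23.5,0],[0,0,0],0.7],[[17,23.5,0],[0,0,0],0.7],[[17,23.5,0],[0,0,0],0.7],[[17,23.5,0],[0,0,0],0.7],[[17,23.5,0],[0,0,0],0.7],[[17,23.5,0],[0,0,0],0.7],[[17,23.5,0],[0,0,0],0.7],[[8,11,0],[0,0,0],0.7],[[4,5,0],[0,0,0],0.7],[[0,0,0],[0,0,0],0.7],[[0,0,0],[0,0,0],0.7],[[0,0,0],[0,0,0],0.7]])

```text
t: 22.52
eef_pos: [0.5122, -0.1063, 0.1949]
ee_rot: [-3.142, 0.0, -0.785]
force: [0.9, -0.0, -0.3]
width: 0.0613
```

```bash
python3 -c "
from h import *
go(.5107,-.1076,.051,-45)"
```

```text
t 22.52 pos [ 0.5122 -0.1063  0.1949] rpy deg [-179.9962    0.0009  -44.9822] F [ 0.9123 -0.0317 -0.2808] w 0.0613
turn deg (tool) [-0.0038  0.0009  0.0178] shift in turned axes [ -0.1567   1.9287 143.9145]
shift mm (tool) [ -0.155    1.9381 143.9143]
```

arm_command(motion=[[[0,1.9,15],[0,0,0],0.7],[[0,0,25],[0,0,0],0.7],[[0,0,25],[0,0,0],0.7],[[0,0,10],[0,0,0],0.7],[[0,0,0],[0,0,0],0.7],[[0,0,0],[0,0,0],0.7]])

```text
t: 23.02
eef_pos: [0.5111, -0.1078, 0.1202]
ee_rot: [3.141, 0.0, -0.784]
force: [-0.2, -0.4, 0.3]
width: 0.0616
```

```bash
python3 -c "
from h import *
go(.5107,-.1076,.051,-45)
f=arm.grab_frame('scene')
cv2.imwrite('pics/e.png',cv2.resize(f[100:260,130:350,::-1],None,fx=3.6,fy=3.6,interpolation=cv2.INTER_CUBIC))"
```

```text
t 23.02 pos [ 0.5111 -0.1078  0.1202] rpy deg [179.9475   0.0103 -44.9169] F [-0.2068 -0.3533  0.2534] w 0.0616
turn deg (tool) [0.0525 0.0102 0.0831] shift in turned axes [-0.4021  0.1245 69.1736]
shift mm (tool) [-0.3899  0.0605 69.1737]
```

View pics/e.png

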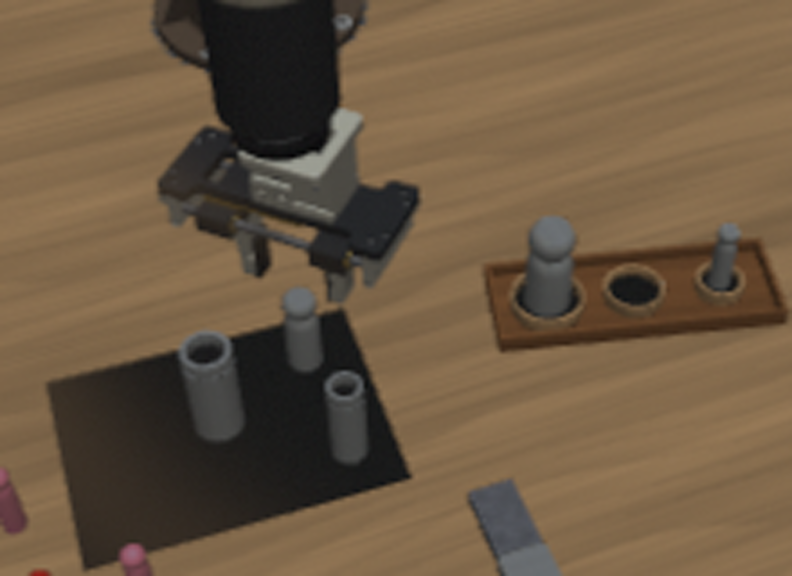

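The large (550,265) and small (725,258) punches stand in their cups. The jaws are centred over the medium punch at (300,330).

arm_command(motion=[[[-0.4,0,12],[0,0,0],0.7],[[0,0,15],[0,0,0],0.7],[[0,0,15],[0,0,0],0.7],[[0,0,12],[0,0,0],0.7],[[0,0,8],[0,0,0],0.7],[[0,0,5],[0,0,0],0.7],[[0,0,0],[0,0,0],0.7],[[0,0,0],[0,0,0],0.7]])

```text
t: 23.73
eef_pos: [0.5111, -0.1079, 0.0537]
ee_rot: [-3.141, -0.001, -0.785]
force: [0.2, 0.1, 0.3]
width: 0.0611
```

arm_command(motion=[[[0,0,0],[0,0,0],0.6],[[0,0,0],[0,0,0],0.5],[[0,0,0],[0,0,0],0.42],[[0,0,0],[0,0,0],0.37],[[0,0,0],[0,0,0],0.33],[[0,0,0],[0,0,0],0.2],[[0,0,0],[0,0,0],0],[[0,0,0],[0,0,0],0],[[0,0,0],[0,0,0],0],[[0,0,0],[0,0,0],0]], newtons=50)

```text
t: 24.57
eef_pos: [0.5104, -0.1081, 0.0531]
ee_rot: [3.141, -0.0, -0.785]
force: [-1.5, -1.4, 2.8]
width: 0.0289
```

```bash
python3 -c "
from h import *
go(.5107,-.1076,.051,-45)"
```

```text
t 24.57 pos [ 0.5104 -0.1081  0.0531] rpy deg [179.988   -0.0015 -44.9803] F [-1.4913 -1.3844  2.8455] w 0.0289
turn deg (tool) [ 0.012  -0.0015  0.0197] shift in turned axes [-0.1529 -0.5837  2.0856]
shift mm (tool) [-0.1528 -0.5842  2.0855]
```

arm_command(motion=[[[0,0,-5],[0,0,0],0],[[0,0,-15],[0,0,0],0],[[0,0,-25],[0,0,0],0],[[0,0,-30],[0,0,0],0],[[0,0,-30],[0,0,0],0],[[0,0,-20],[0,0,0],0],[[0,0,-12],[0,0,0],0],[[0,0,0],[0,0,0],0],[[0,0,0],[0,0,3],0],[[0,0,0],[0,0,7],0],[[0,0,0],[0,0,7],0],[[0,0,0],[0,0,7],0],[[0,0,0],[0,0,7],0],[[0,0,0],[0,0,7],0],[[0,0,0],[0,0,7],0],[[0,0,0],[0,0,7],0],[[0,0,0],[0,0,5],0],[[0,0,0],[0,0,2],0],[[0,0,0],[0,0,0],0],[[0,0,0],[0,0,0],0]])

```text
t: 26.23
eef_pos: [0.5098, -0.1079, 0.1888]
ee_rot: [3.14, -0.0, -1.814]
force: [-0.5, 0.4, -4.0]
width: 0.0287
```

```bash
python3 -c "
from h import *
go(.5531,.192,.061,-104)"
```

```text
t 26.23 pos [ 0.5098 -0.1079  0.1888] rpy deg [ 179.8917   -0.0173 -103.9084] F [-0.4801  0.4424 -4.0256] w 0.0287
turn deg (tool) [ 0.1082 -0.0174  0.0915] shift in turned axes [-301.4526   30.5574  127.7561]
shift mm (tool) [-301.5397   29.8344  127.7214]
```

arm_command(motion=[[[-10,1,0],[0,0,0],0],[[-20,2,0],[0,0,0],0],[[-27,3,0],[0,0,0],0],[[-27,3,0],[0,0,0],0],[[-27,3,0],[0,0,0],0],[[-27,3,0],[0,0,0],0],[[-27,3,0],[0,0,0],0],[[-27,3,0],[0,0,0],0],[[-27,3,0],[0,0,0],0],[[-27,2,0],[0,0,0],0],[[-27,2,0],[0,0,0],0],[[-18,1,0],[0,0,0],0],[[-8,1,0],[0,0,0],0],[[0,0,0],[0,0,0],0],[[0,0,0],[0,0,0],0],[[0,0,0],[0,0,0],0]])

```text
t: 27.57
eef_pos: [0.5532, 0.1886, 0.1897]
ee_rot: [3.141, -0.001, -1.815]
force: [-0.0, -1.2, -3.9]
width: 0.0288
```

```bash
python3 -c "
from h import *
go(.5531,.192,.061,-104)"
```

```text
t 27.57 pos [0.5532 0.1886 0.1897] rpy deg [ 179.9672   -0.033  -103.991 ] F [-0.0479 -1.1582 -3.8553] w 0.0288
turn deg (tool) [ 0.0328 -0.033   0.009 ] shift in turned axes [ -3.2588   0.8945 128.7332]
shift mm (tool) [ -3.333    0.8204 128.7318]
```

arm_command(motion=[[[-3,0.5,5],[0,0,0],0],[[0,0,25],[0,0,0],0],[[0,0,30],[0,0,0],0],[[0,0,25],[0,0,0],0],[[0,0,15],[0,0,0],0],[[0,0,8],[0,0,0],0],[[0,0,5],[0,0,0],0],[[0,0,3],[0,0,0],0],[[0,0,0],[0,0,0],0],[[0,0,0],[0,0,0],0],[[0,0,0],[0,0,0],0]])

```text
t: 28.48
eef_pos: [0.5544, 0.1928, 0.0751]
ee_rot: [-3.14, 0.001, -1.815]
force: [-0.2, 0.2, -4.3]
width: 0.0288
```

```bash
python3 -c "
from h import *
go(.5531,.192,.061,-104)"
```

```text
t 28.48 pos [0.5544 0.1928 0.0751] rpy deg [-179.9233    0.0834 -103.9746] F [-0.2355  0.167  -4.3492] w 0.0288
turn deg (tool) [-0.0767  0.0834  0.0253] shift in turned axes [ 1.1079  1.1075 14.0822]
shift mm (tool) [ 1.1279  1.1268 14.0791]
```

arm_command(motion=[[[0.5,0.6,4],[0,0,0],0],[[0,0,4],[0,0,0],0],[[0,0,2],[0,0,0],0],[[0,0,1.5],[0,0,0],0],[[0,0,1],[0,0,0],0],[[0,0,0.8],[0,0,0],0],[[0,0,0],[0,0,0],0],[[0,0,0],[0,0,0],0],[[0,0,0],[0,0,0],0]])

```text
t: 29.23
eef_pos: [0.553, 0.192, 0.0611]
ee_rot: [-3.142, -0.0, -1.815]
force: [-4.2, -0.2, 5.1]
width: 0.0291
```

Contact is at the expected height. I release and go clear.

arm_command(motion=[[[0,0,0],[0,0,0],0.34],[[0,0,0],[0,0,0],0.39],[[0,0,0],[0,0,0],0.5],[[0,0,0],[0,0,0],0.7],[[0,0,0],[0,0,0],0.7],[[0,0,0],[0,0,0],0.7],[[0,0,-5],[0,0,0],0.7],[[0,0,-20],[0,0,0],0.7],[[0,0,-30],[0,0,0],0.7],[[0,0,-30],[0,0,0],0.7],[[0,0,-35],[0,0,0],0.7],[[0,0,-35],[0,0,0],0.7],[[0,0,-35],[0,0,0],0.7],[[0,0,0],[0,0,0],0.7],[[0,0,0],[0,0,0],0.7]])

```text
t: 30.48
eef_pos: [0.5541, 0.1927, 0.2537]
ee_rot: [-3.138, 0.004, -1.815]
force: [-0.8, -0.2, -1.1]
width: 0.0612
```

arm_command(motion=[[[30,5,0],[0,0,0],0.7],[[30,5,0],[0,0,0],0.7],[[30,5,0],[0,0,0],0.7],[[30,5,0],[0,0,0],0.7],[[30,5,0],[0,0,0],0.7],[[30,5,0],[0,0,0],0.7],[[20,0,0],[0,0,0],0.7],[[0,0,0],[0,0,0],0.7],[[0,0,0],[0,0,0],0.7]])

```text
t: 31.23
eef_pos: [0.475, 0.0043, 0.2501]
ee_rot: [3.141, -0.0, -1.817]
force: [-1.0, 0.0, 0.0]
width: 0.0613
```

Run:
```python
from h import *
print(arm.get_state()["eef_pos"],arm.get_state()["force"])
t,s=arm.grab_frame("top"),arm.grab_frame("scene")
for k,cx,cy,r,z in(("small",.5722,.2697,.010,.072),("medium",.5531,.192,.015,.081),("large",.5332,.1146,.021,.087)):
    P=np.array([cx,cy,z]); 
    for nm,c,im in(("top",T,t),("scene",S,s)):
        try: b,q=ball(c,im,c.proj(P),r,z); print(k,nm,"offset mm",(c.plane(b,z)-P)[:2]*1e3,"rad ratio",q)
        except AssertionError: print(k,nm,"no blob")
a=cv2.resize(s[100:260,90:370,::-1],None,fx=2.85,fy=2.85,interpolation=cv2.INTER_CUBIC)[:,:800]
cv2.imwrite("pics/f.png",a)
cv2.imwrite("pics/g.png",cv2.resize(t[150:260,90:430,::-1],None,fx=2.35,fy=2.35,interpolation=cv2.INTER_CUBIC))
```

```text
[0.475  0.0043 0.2501] [-0.9672  0.0096  0.0358]
small top offset mm [-2.3607  0.1895] rad ratio 0.9892057330251651
small scene offset mm [-1.5374  2.1407] rad ratio 0.9731435994128856
medium top no blob
medium scene offset mm [-1.4019  0.2751] rad ratio 0.9230207199778321
large top no blob
large scene offset mm [-0.7075  1.34  ] rad ratio 0.9313397409773913
```

View pics/f.png

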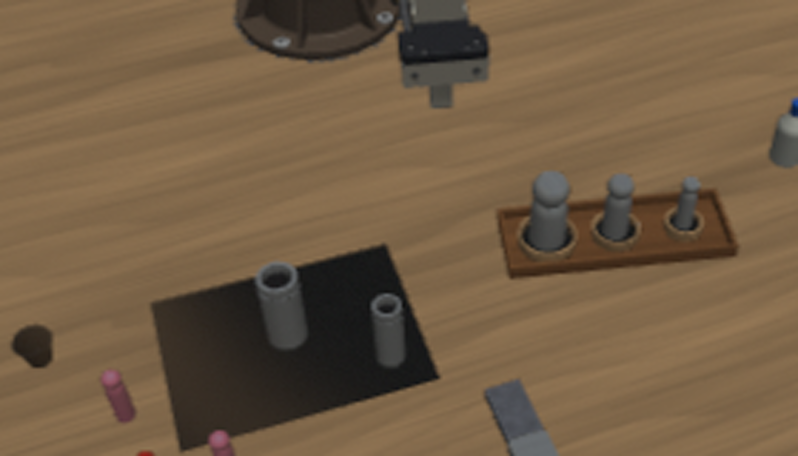

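View pics/g.png

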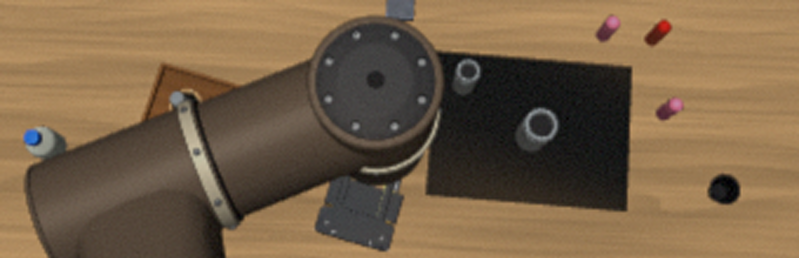

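All three domes stand in their cups: (550,210), (620,205) and (690,205) in the scene crop, with ball offsets under 3 mm. The hollow punches, bottle and loupe are unmoved, and the gripper is clear. I hand in.

```bash
python3 -c "
from station import arm
print(arm.job_done())"
```

```text
the job is handed in; nothing more can be done
None
```

I put the large, small and medium doming punches, in that order, into the cups of their own size and handed the job in at about 31 s of the 80 s allowed. No verdict was reported.

**Placement:** The last scene view shows all three punches upright, ball up, with ball centres 1–3 mm from the cup axes (12.5 mm allowed). Each punch touched its cup floor at the expected height before release.

**Bystanders:** Both hollow punches, the bottle and the loupe look upright and in place, judged by eye rather than measured. The gripper is clear and the force reading is about zero.

**Checks that failed:** In the last top view the arm hid the medium and large punches, so their final positions rest on the scene camera alone. The scene-view cup measurement at the start also failed. I used the top-view cup fits instead, which matched the given cup sizes and the 80 mm spacing.

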